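# Close the lathe's way-oil filler with its squeeze-tab cap

## Task

Close the filler neck of the green way-oil reservoir with the black cap: pick the cap up by its two yellow tabs and keep them squeezed together, lower it fully onto the neck with its tabs square to the neck's two brass lugs, then turn it clockwise (seen from above) until you feel its stop, and let go so that both tabs spring out and lock. Feel for the stop and be gentle: neither press nor twist the cap hard against the neck or its stop. Leave the other things on the cart where they are.

Things in the scene. Friction and masses are not known exactly. Their poses are not given: they have to be found in the camera images.
- cap: Loose black cap, upright on the cart, about 90 g (varies). Origin: centre of its underside, z up, tabs on its +y and -y sides. Body 50 mm dia (45 inside), 18 mm tall; inner face of its top at z 14 mm. Inside the skirt two bayonet lugs at +y and -y, each 44 degrees wide, z 0 to 4.5 mm, 35 mm apart.
- cap_axis (a point): On the cap's axis 38 mm above its underside, midway between the two tab wings. Squeeze the wings along the cap's y.
- tab_a_grip (a point): Yellow +y tab: point on its outer face, 45 mm above the cap's underside. The tab is an upright wing 20 mm wide (along x), 4 mm thick, z 21 to 55 mm over the underside, outer face 24 mm from the axis when free, 18 mm squeezed (grip 48 to 36 mm). Keep fingertips above z 24 mm: the tooth's arm runs outwards below.
- tab_b_grip (a point): The same point on the -y tab.
- tab_a_tooth (a point): Outer face of the +y tab's tooth, 14 mm over the cap's underside. An arm 10 mm wide (z 18 to 21 mm) runs outwards from the wing's foot and carries this downward tooth, 10 mm wide, z 9 to 18 mm, outer face 37 mm from the cap's axis when free, 31 mm when squeezed.
- tab_b_tooth (a point): The same point on the -y tab's tooth.
- tab_a (a joint): How far the +y tab is squeezed inwards: 0 = sprung fully out, 0.006 m = fully in. Spring 3.6 N at 0, 9 N at 6 mm.
- tab_b (a joint): The same for the -y tab.
- reservoir: Green steel oil reservoir fixed to the cart, 160 (x) x 116 (y) x 50 mm tall. Origin under the neck's axis at the cart top, z up. Filler neck in the middle of its top: 31 mm dia, up to z 78 mm. With the cap seated its underside is at z 64 mm. Between cap and reservoir 25 N in all is the most they take; a twist of 0.2 to 0.3 N m against the stops is plenty.
- neck_mouth (a point): Centre of the top of the filler neck, 78 mm above the cart; a sprung seal (2 N, then 5 N/mm, 1.5 mm). The turning axis. From square, the teeth meet the stops after a clockwise turn (from above) of 50 to 84 degrees: it varies and is in no reading, so it must be felt. A tooth short of its stop by over 2 mm misses its notch.
- lug_a (a point): Outer top edge of the neck's brass bayonet lug on its +x side: 50 degrees wide, out to radius 20.5 mm, z 71 to 76 mm. The cap goes down only with its x axis along the reservoir's x axis (tabs square to the lugs), either way round, within about 35 degrees, so that its lugs pass between these.
- lug_b (a point): The same for the lug on the -x side.
- ring_top (a point): Centre of the grey lock ring round the neck, at its top, 80 mm above the cart. Inner radius 33 mm, outer 41: the teeth enter only squeezed by 4 mm or more. Two opposite notches, each with, at its clockwise end, a black sprung buffer (the stop; 1 N, then 4.8 N/mm, solid after 2.5 mm) at radius 28 to 33 mm that halts even a squeezed tooth. There the teeth face the notches and spring out when let go.
- boring_bar: Bystander, to be left alone: black carbide boring bar, 16 mm dia, 190 mm long, lying. Origin at the underside.
- bushing: Bystander, to be left alone: plain bronze bushing, 38 mm outside, 32 mm tall, standing on end. Origin at the underside.
- drill_chuck: Bystander, to be left alone: knurled steel drill chuck, 43 mm dia, 65 mm tall, standing. Origin at the underside.
- caliper_case: Bystander, to be left alone: blue plastic dial caliper case, 85 x 235 x 27 mm. Origin at the underside.
- spanner: Bystander, to be left alone: steel spanner, 170 mm long. Origin at the underside.
- oil_bottle: Bystander, to be left alone: white bottle with red cap, 56 mm dia, 150 mm tall. Origin at the underside.
Not all that is in view belongs to the job. Leave any purple or turquoise look-alike of the cap alone.

How it is judged:
By the outcome, as a careful person would: the job done as asked, in the order asked, and still so for the second after the job is handed in, with the robot touching nothing.
It also fails if it takes over 64 s, if anything falls off the work surface, if the arm or the gripper's body presses on something with over 40 N, if the wrist force passes 120 N, or if a joint passes its speed limit or range.

## Robot

A 6-joint arm with a two-finger parallel gripper is mounted at the origin on the work surface. World frame = base frame: x ahead of the robot, y to its left, z up, the work surface at z = 0. Lengths are in m, angles in rad, forces in N, time in s.
With the tool pointing down it reaches from about 0.35 to 0.775 m from the base axis. Payload 7.3 kg.
Tool frame: the origin (TCP) lies midway between the tips of the shut fingers; the grasp point (between the pads) lies 19 mm behind it; z points along the fingers, y is the direction in which the jaws open and shut (so a half turn about z gives the same grasp; the last joint's range is limited). The gripper opens to 92 mm and grips with 3 to 60 N. Pads are 19 mm wide; open, the fingers measure 130 mm over their backs; the gripper's body (75 mm by 190 mm) begins 47 mm behind the grasp point.
Start: joints at [1.03, 0.342, 1.524, -0, 1.275, -0.146], TCP at [0.202, 0.485, 0.227] pointing down, gripper open.
Joint ranges: [-2.53, 2.53], [-0.77, 2.02], [0.04, 2.7], [-1, 4.14], [0.28, 2.66], [-3.11, 3.11]. Speed limits (rad/s): [2.57, 2.57, 3.14, 3.14, 3.14, 3.14].

## Interface

Orientations are given as [roll, pitch, yaw] about the fixed x, y, z axes, in that order (R = Rz(yaw) Ry(pitch) Rx(roll)).
In Python, from cell import robot, imaging gives the robot as it stands. The module is installed in compiled form; this text tells all that it offers.
- The arm moves only by the tool send_rows, never from a script. Its argument "plan" is a list of rows, each a list of 3 entries, a list of its own where there are three numbers: the shift along the world's x, y, z in m, then the turn, a rotation vector about the world's x, y, z in rad, then the closure in counts, from 0 (fully open) to 255 (shut). A call has 1 to 20 rows; each row shifts and turns the commanded pose from where the row before left it; what a row does not reach is not made up. A row lasts 1/10 s, in which the tool goes at most 50 mm and 8.59 degrees, less where a joint would pass 70% of its speed; a pose out of reach is approached as far as the arm can. A call is refused whole if a number of a shift passes 0.05 or a number of a turn 0.15, either way. A call with a gripper value outside its range is refused whole. The fingers move at their own pace and stop on an object; "newtons" is the grip in N (left out, the last holds). Time passes only in rows, so rows that do not move let the fingers close. It gives the time, the measured TCP pose, the force and the opening at its end, in the units of the state.
- robot.observe(): the state, without advancing time (a new reading comes with each control period).
- imaging.read_camera(name): name is "scene" or "top" or "wrist"; returns a dict with "pixels" (384x512x3 uint8, red, green, blue), "fx", "fy", "cx", "cy" (pixels), "dist_coeffs" ([k1, k2, p1, p2, k3] as OpenCV has them; the pictures are not rectified), "world_from_camera" (4x4, takes a point from camera to world coordinates). Camera axes: x right, y down, z forward; pixel columns grow to the right and rows downward; lengths in m; the calibration is good to about 2 mm. A picture is of the moment at which its call begins. There is no depth.
- robot.hand_in(): hands the job in, once; it reports no verdict.
The state is a dict: "time": time; "qpos": joint angles; "qvel": joint speeds; "joint_efforts": joint torques, N m; "tool_pos": TCP position; "tool_rot": TCP orientation; "contact_force": force on the tool from outside, world axes, zero at the start; "torque": the same for the moment, N m; "opening": finger opening in m.
Only numpy, scipy, OpenCV 4.12 (cv2) and the standard library are available. Lean on these libraries where they do the work, as an engineer would, in place of code of your own. Each camera call takes 0.05 s, during which the arm holds its last target.

## Working session

There is one attempt and no reset: what is moved stays moved. The work goes in short steps, Python scripts to look and compute and a tool call to move; the robot and the scene stay as the last step left them, time stands still between calls to the robot, and variables do not carry over. Pictures are saved under pics/ and viewed, and the job is handed in when it is done.

Besides the shell and the picture viewer there is one more tool, called after "Request:" as name([rows], argument=value, ...), one row to a line, values as JSON. send_rows: Moves the arm, as the interface text tells. Its arguments: {"type":"object","properties":{"plan":{"type":"array"},"newtons":{"type":"number"}},"required":["plan"]}

```bash
mkdir -p pics && cat > h.py <<'E'
import numpy as np, cv2
from cell import robot, imaging
def grab(n,tag):
    c=imaging.read_camera(n); np.savez(f'pics/{tag}.npz',**{k:np.array(v) for k,v in c.items()})
    cv2.imwrite(f'pics/{tag}.png',c['pixels'][:,:,::-1]); return c
def load(tag): return dict(np.load(f'pics/{tag}.npz'))
def ray(c,uv):
    K=np.array([[c['fx'],0,c['cx']],[0,c['fy'],c['cy']],[0,0,1]],float)
    p=cv2.undistortPoints(np.array(uv,float).reshape(-1,1,2),K,np.array(c['dist_coeffs'],float)).reshape(-1,2)
    T=np.array(c['world_from_camera']); d=np.c_[p,np.ones(len(p))]@T[:3,:3].T
    return T[:3,3],d
def onz(c,uv,z):
    o,d=ray(c,uv); return o+d*((z-o[2])/d[:,2])[:,None]
def proj(c,P):
    T=np.linalg.inv(np.array(c['world_from_camera'])); K=np.array([[c['fx'],0,c['cx']],[0,c['fy'],c['cy']],[0,0,1]],float)
    return cv2.projectPoints(np.array(P,float).reshape(-1,1,3),cv2.Rodrigues(T[:3,:3])[0],T[:3,3],K,np.array(c['dist_coeffs'],float))[0].reshape(-1,2)
def crop(tag,x0,x1,y0,y1,s,out):
    im=cv2.imread(f'pics/{tag}.png')[y0:y1,x0:x1]; cv2.imwrite(f'pics/{out}.png',cv2.resize(im,None,fx=s,fy=s,interpolation=cv2.INTER_CUBIC))
E
python3 - <<'E'
from h import *
np.set_printoptions(precision=4,suppress=True)
for n in('scene','top','wrist'):
    c=grab(n,n+'0'); print(n,c['fx'],np.array(c['world_from_camera'])[:3,3])
s=robot.observe(); print(s)
E
```

```text
scene 468.8277619641681 [ 1.4994 -0.1949  0.8347]
top 406.9858931471772 [0.4296 0.0143 1.4196]
wrist 272.7641977967998 [0.1382 0.5112 0.3837]
{'time': 0.15, 'qpos': array([ 1.03  ,  0.3425,  1.5248,  0.    ,  1.2754, -0.146 ]), 'qvel': array([ 0.0011, -0.0036, -0.0047,  0.0005,  0.0014, -0.0003]), 'joint_efforts': array([  0.0022, -43.1472, -24.4352,   0.0717,   0.0537,  -0.0001]), 'tool_pos': array([0.2018, 0.4844, 0.2262]), 'tool_rot': array([-3.1405, -0.0002,  2.7468]), 'contact_force': array([ 0.2321, -0.283 , -1.0234]), 'torque': array([ 0.0128, -0.0012, -0.0042]), 'opening': 0.09150929706763046}
```

View pics/scene0.png

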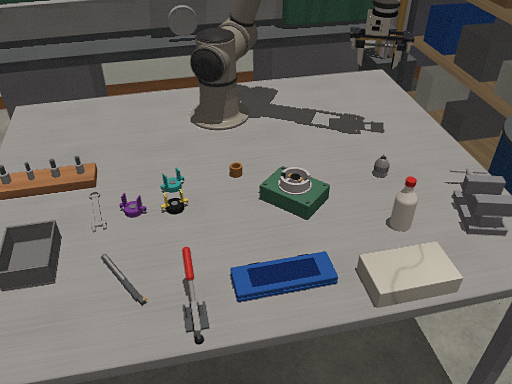

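View pics/top0.png

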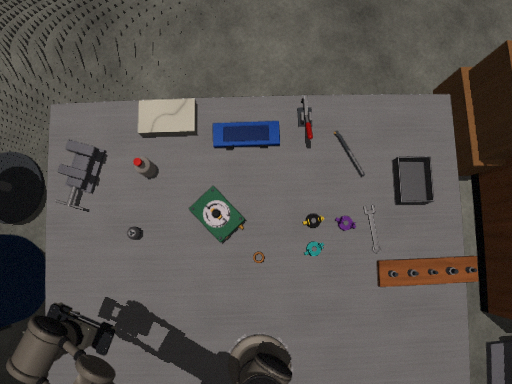

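View pics/wrist0.png

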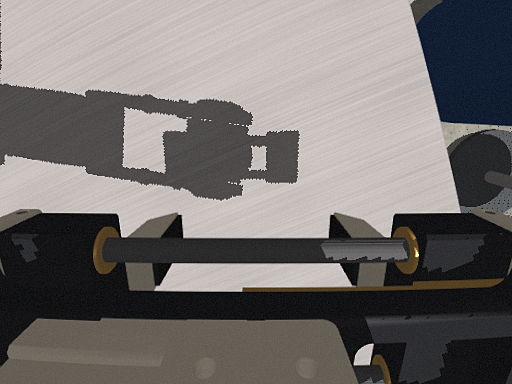

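Candidates for the cap in the top view: the black one with yellow tabs at (313,221), the turquoise look-alike at (314,249) and the purple look-alike at (345,222). By the description it is the black one. The reservoir is at (217,213). I'll check the choice in a close crop.

```bash
python3 - <<'E'
from h import *
np.set_printoptions(precision=4,suppress=True)
a=cv2.imread('pics/top0.png')[180:260,180:265]; b=cv2.imread('pics/top0.png')[180:260,280:365]
s=cv2.imread('pics/scene0.png')[160:240,110:195]; s2=cv2.imread('pics/scene0.png')[150:230,252:337]
r=lambda i:cv2.resize(i,None,fx=4.6,fy=3.7*1,interpolation=cv2.INTER_CUBIC)
cv2.imwrite('pics/cr0.png',np.vstack([np.hstack([r(a),r(b)]),np.hstack([r(s2),r(s)])]))
# yellow mask top
for t in('top0','scene0'):
    c=load(t); hsv=cv2.cvtColor(c['pixels'],cv2.COLOR_RGB2HSV)
    m=cv2.inRange(hsv,(20,120,90),(35,255,255)); n,l,st,ce=cv2.connectedComponentsWithStats(m)
    for i in range(1,n):
        if st[i,4]>3: print(t,st[i],ce[i], onz(c,ce[i],0.05), onz(c,ce[i],0.02))
    m=cv2.inRange(hsv,(60,80,30),(88,255,255)); n,l,st,ce=cv2.connectedComponentsWithStats(m)
    for i in range(1,n):
        if st[i,4]>300: print(t,'green',st[i],cv2.minAreaRect(np.argwhere(l==i)[:,::-1].astype(np.float32)),)
E
```

```text
top0 [320 216   4   5  13] [321.6923 218.    ] [[ 0.4977 -0.226   0.05  ]] [[ 0.4992 -0.2313  0.02  ]]
top0 [308 219   2   6   7] [308.4286 221.5714] [[ 0.4871 -0.1804  0.05  ]] [[ 0.4883 -0.1847  0.02  ]]
top0 [303 221   4   4  15] [304.4 222.4] [[ 0.4847 -0.1667  0.05  ]] [[ 0.4859 -0.1706  0.02  ]]
top0 green [189 186  56  56 921] ((216.61355590820312, 213.84423828125), (46.82758331298828, 33.65517044067383), 46.39718246459961)
scene0 [179 189   4   4   8] [180.5 190.5] [[ 0.4799 -0.1797  0.05  ]] [[ 0.4409 -0.1792  0.02  ]]
scene0 [161 193   9  17  46] [164.9348 201.913 ] [[ 0.5197 -0.2244  0.05  ]] [[ 0.4823 -0.2255  0.02  ]]
scene0 [179 195   9   8  29] [183.3448 199.4828] [[ 0.5202 -0.176   0.05  ]] [[ 0.4828 -0.1752  0.02  ]]
scene0 green [ 281    0   94   26 1751] ((327.5, 12.5), (25.0, 93.0), 90.0)
scene0 green [ 260  168   70   51 1488] ((293.745849609375, 191.60353088378906), (66.26073455810547, 39.921363830566406), 22.833654403686523)
```

View pics/cr0.png

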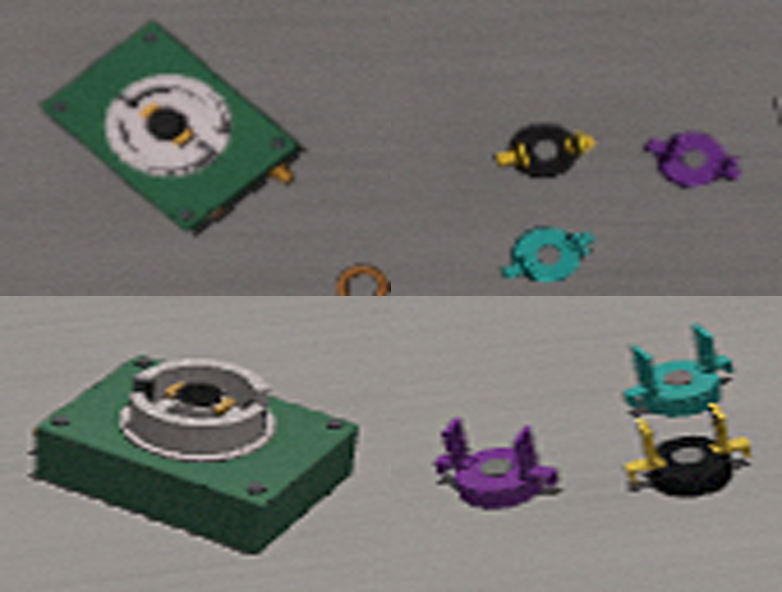

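The crop confirms it: the black body has yellow wings and teeth, and the others are all purple or all turquoise. Next I'll measure the reservoir and cap roughly and plan a wrist view.

```bash
python3 - <<'E'
from h import *
np.set_printoptions(precision=4,suppress=True)
c=load('top0'); hsv=cv2.cvtColor(c['pixels'],cv2.COLOR_RGB2HSV)
m=cv2.inRange(hsv,(60,80,30),(88,255,255)); n,l,st,ce=cv2.connectedComponentsWithStats(m); i=1+np.argmax(st[1:,4])
b=cv2.boxPoints(cv2.minAreaRect(np.argwhere(l==i)[:,::-1].astype(np.float32))); P=onz(c,b,0.05); print(P, P.mean(0), [np.linalg.norm(P[k]-P[k-1]) for k in range(4)])
for k in range(4): d=P[k]-P[k-1]; print(np.degrees(np.arctan2(d[1],d[0])))
# lugs
print('brass', onz(c,[[180+150/4.6,180+112/3.7],[180+182/4.6,180+135/3.7]],0.076))
w=load('wrist0'); T=w['world_from_camera']
from scipy.spatial.transform import Rotation as R
Rt=R.from_euler('xyz',[-3.1405,-.0002,2.7468]).as_matrix(); t=np.array([.2018,.4844,.2262])
print('cam in tool', Rt.T@T[:3,:3], Rt.T@(T[:3,3]-t))
for d in (0,.1,.2): print(d, proj(w,[t+Rt@np.array([x,0,d]) for x in(-.05,0,.05,.1)]))
E
```

```text
[[0.5429 0.2237 0.05  ]
 [0.6196 0.1399 0.05  ]
 [0.5014 0.0333 0.05  ]
 [0.4261 0.1169 0.05  ]] [0.5225 0.1285 0.05  ] [np.float64(0.15827862615488264), np.float64(0.11366395736292409), np.float64(0.15913284797724753), np.float64(0.1125800266658826)]
42.44358118686533
-47.536120360047256
-137.94773831849253
132.03121805857208
brass [[0.5326 0.1391 0.076 ]
 [0.5114 0.1165 0.076 ]]
cam in tool [[-0.0011 -0.9668 -0.2554]
 [ 1.     -0.0009 -0.001 ]
 [ 0.0008 -0.2554  0.9668]] [ 0.0691  0.0001 -0.1575]
0 [[255.6831 298.0308]
 [255.6094 229.7939]
 [255.5219 149.4504]
 [255.4197  56.4335]]
0.1 [[255.6908 235.3422]
 [255.6434 188.2738]
 [255.5907 136.4762]
 [255.5324  79.9111]]
0.2 [[255.6941 204.5111]
 [255.6592 168.8312]
 [255.6215 130.6708]
 [255.5808  90.036 ]]
```

Request:
send_rows([
  [[0.0267,-0.0297,0.0045],[0,0,0.0945],0],
  [[0.0267,-0.0297,0.0045],[0,0,0.0945],0],
  [[0.0267,-0.0297,0.0045],[0,0,0.0945],0],
  [[0.0267,-0.0297,0.0045],[0,0,0.0945],0],
  [[0.0267,-0.0297,0.0045],[0,0,0.0945],0],
  [[0.0267,-0.0297,0.0045],[0,0,0.0945],0],
  [[0.0267,-0.0297,0.0045],[0,0,0.0945],0],
  [[0.0267,-0.0297,0.0045],[0,0,0.0945],0],
  [[0.0267,-0.0297,0.0045],[0,0,0.0945],0],
  [[0.0267,-0.0297,0.0045],[0,0,0.0945],0],
  [[0.0267,-0.0297,0.0045],[0,0,0.0945],0],
  [[0.0267,-0.0297,0.0045],[0,0,0.0945],0],
  [[0,0,0],[0,0,0],0],
  [[0,0,0],[0,0,0],0],
  [[0,0,0],[0,0,0],0],
])

```text
time: 1.65
tool_pos: [0.5216, 0.1289, 0.2804]
tool_rot: [3.141, -0.001, -2.403]
contact_force: [-0.3, 0.4, -0.8]
opening: 0.0918
```

```bash
python3 - <<'E'
from h import *
c=grab('wrist','w1'); crop('w1',100,412,40,240,2.5,'w1c'); print(robot.observe()['tool_pos'],robot.observe()['tool_rot'])
E
```

```text
[0.52150796 0.12912025 0.28057463] [ 3.14083005e+00 -4.19029769e-04 -2.40180438e+00]
```

View pics/w1c.png

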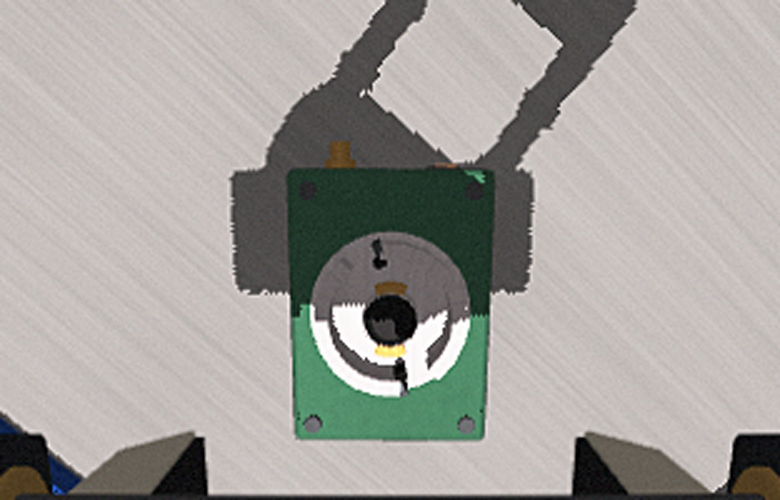

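The wrist view shows the reservoir squarely: bore at about px (256,168), brass lugs above and below it, ring around it. Computing the centre and angle.

```bash
python3 - <<'E'
from h import *
np.set_printoptions(precision=4,suppress=True)
c=load('w1'); f=lambda x,y:[100+(x+.5)/2.5-.5,40+(y+.5)/2.5-.5]
print('bore@78',onz(c,[f(390.5,320)],.078))
print('ring L/R',onz(c,[f(310,314),f(470,314)],.08), 'bottom of ring', onz(c,[f(390,397)],.08))
P=onz(c,[f(288,170),f(495,170),f(486,440),f(296,440)],.05); print(P,P.mean(0))
for k in range(4):
    d=P[k]-P[k-1]; print(np.linalg.norm(d),np.degrees(np.arctan2(d[1],d[0])))
L=onz(c,[f(390,287),f(390,352)],.076); print('lugs',L,L.mean(0)); d=L[1]-L[0]; print(np.linalg.norm(d),np.degrees(np.arctan2(d[1],d[0])))
# segment hole
g=c['pixels'][150:187,238:275].astype(int).max(2); m=(g<45).astype(np.uint8); n,l,st,ce=cv2.connectedComponentsWithStats(m)
for i in range(1,n):
    if st[i,4]>20: print(st[i],ce[i]+[238,150], onz(c,[ce[i]+[238,150]],.078))
E
```

```text
bore@78 [[0.5201 0.1292 0.078 ]]
ring L/R [[0.5463 0.0951 0.08  ]
 [0.489  0.1581 0.08  ]] bottom of ring [[0.5518 0.1576 0.08  ]]
[[0.4999 0.0348 0.05  ]
 [0.4234 0.1189 0.05  ]
 [0.5396 0.2253 0.05  ]
 [0.617  0.1401 0.05  ]] [0.52   0.1298 0.05  ]
0.15754560552823663 -138.04790504009435
0.11374842568405741 132.28223587922292
0.15760597039950955 42.4616150782755
0.11514964778507938 -47.748717280616916
lugs [[0.5074 0.1173 0.076 ]
 [0.5337 0.1412 0.076 ]] [0.5205 0.1292 0.076 ]
0.03557164490118067 42.2865001803992
[  8   8  21  20 264] [256.1932 166.7197] [[0.5189 0.1286 0.078 ]]
```

Request:
send_rows([
  [[-0.003,-0.033,-0.004],[0,0,-0.052],110],
  [[-0.003,-0.033,-0.004],[0,0,-0.052],110],
  [[-0.003,-0.033,-0.004],[0,0,-0.052],110],
  [[-0.003,-0.033,-0.004],[0,0,-0.052],110],
  [[-0.003,-0.033,-0.004],[0,0,-0.052],110],
  [[-0.003,-0.033,-0.004],[0,0,-0.052],110],
  [[-0.003,-0.033,-0.004],[0,0,-0.052],110],
  [[-0.003,-0.033,-0.004],[0,0,-0.052],110],
  [[-0.003,-0.033,-0.004],[0,0,-0.052],110],
  [[-0.003,-0.033,-0.004],[0,0,-0.052],110],
  [[0,0,0],[0,0,0],110],
  [[0,0,0],[0,0,0],110],
  [[0,0,0],[0,0,0],110],
])

```text
time: 3.0
tool_pos: [0.4925, -0.2003, 0.241]
tool_rot: [3.141, 0.0, -2.921]
contact_force: [-1.0, 0.6, -0.4]
opening: 0.0521
```

```bash
python3 - <<'E'
from h import *
c=grab('wrist','w2'); crop('w2',120,392,60,230,2.9,'w2c'); print(robot.observe()['tool_pos'],robot.observe()['tool_rot'])
hsv=cv2.cvtColor(c['pixels'],cv2.COLOR_RGB2HSV)
m=cv2.inRange(hsv,(18,120,60),(35,255,255)); n,l,st,ce=cv2.connectedComponentsWithStats(m)
for i in range(1,n):
    if st[i,4]>8: print(st[i],ce[i])
E
```

```text
[ 0.4925481  -0.20024654  0.24105823] [ 3.14144497e+00  4.24356304e-04 -2.92023243e+00]
[229 157  15  19 152] [236.35526316 164.67763158]
[266 157  16  19 142] [273.35211268 164.9084507 ]
[418 187  13  12  67] [423.53731343 192.70149254]
[159 227  16  48 314] [164.8343949  251.22929936]
[337 227  17  48 322] [346.19875776 250.82919255]
[185 281 263  11 953] [340.41972718 287.14165792]
[172 287  13   4  29] [177.89655172 288.62068966]
```

View pics/w2c.png

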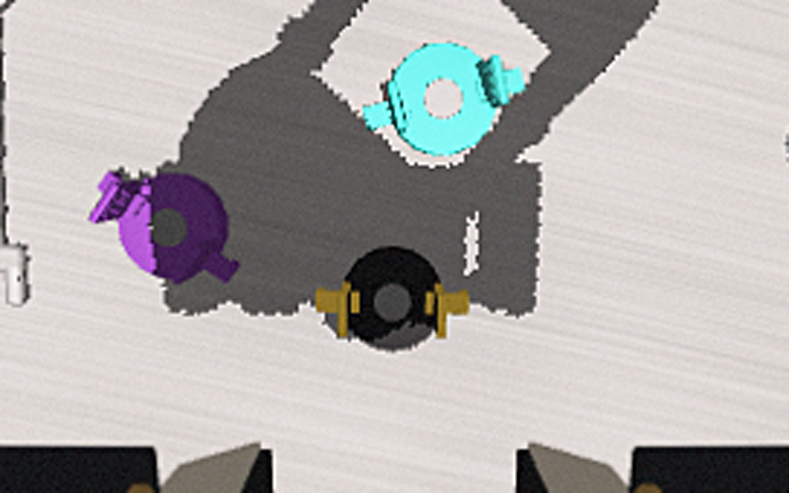

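The black cap is nearly aligned with the tool. Its hub hole is at px (255,164), and the tab blobs are at (236.4,164.7) and (273.4,164.9).

```bash
python3 - <<'E'
from h import *
np.set_printoptions(precision=4,suppress=True)
c=load('w2'); f=lambda x,y:[120+(x+.5)/2.9-.5,60+(y+.5)/2.9-.5]
print('hub',onz(c,[f(393,302)],.018))
T=onz(c,[f(316,299),f(469,302)],.018);print('teeth',T,T.mean(0),np.linalg.norm(T[1]-T[0]))
d=T[0]-T[1]; print(np.degrees(np.arctan2(d[1],d[0])))
W=onz(c,[[236.36,164.68],[273.35,164.91]],.03);d=W[0]-W[1]; print(W.mean(0),np.degrees(np.arctan2(d[1],d[0])), 'tooly', np.degrees(-2.9202)-90+360)
# pixels of right wing top outer edge: z .055
W=onz(c,[f(338,336),f(445,336)],.055);print(W, W.mean(0),np.linalg.norm(W[0]-W[1]))
t=load('top0'); print('top hub', onz(t,[280+547/4.6,180+149/3.7],.018))
E
```

```text
hub [[ 0.49   -0.2009  0.018 ]]
teeth [[ 0.4967 -0.2378  0.018 ]
 [ 0.4819 -0.1648  0.018 ]] [ 0.4893 -0.2013  0.018 ] 0.07448717380332921
-78.53713621001639
[ 0.4894 -0.2015  0.03  ] -77.76188259673579 tooly 102.68486466589701
[[ 0.5039 -0.2228  0.055 ]
 [ 0.4936 -0.1764  0.055 ]] [ 0.4988 -0.1996  0.055 ] 0.047543240040456125
top hub [[ 0.4824 -0.5048  0.018 ]]
```

Request:
send_rows([
  [[-0.0025,-0.0008,-0.035],[0,0,-0.013],82],
  [[0,0,-0.035],[0,0,0],82],
  [[0,0,-0.035],[0,0,0],82],
  [[0,0,-0.035],[0,0,0],82],
  [[0,0,0],[0,0,0],82],
  [[0,0,0],[0,0,0],82],
])

```text
time: 3.65
tool_pos: [0.4903, -0.2018, 0.1015]
tool_rot: [3.141, -0.0, -2.934]
contact_force: [0.7, -0.4, 0.7]
opening: 0.0621
```

```bash
python3 - <<'E'
from h import *
np.set_printoptions(precision=4,suppress=True)
c=grab('wrist','w3'); crop('w3',120,392,90,290,2.9,'w3c'); s=robot.observe();print(s['tool_pos'],s['tool_rot'],s['contact_force'])
print(proj(c,[[.49,-.201,.018],[.49,-.201,.055]]))
E
```

```text
[ 0.4909 -0.2025  0.1024] [-3.1401  0.0018 -2.9343] [ 0.316  -0.8166  1.4897]
[[256.1329 192.662 ]
 [256.2383 205.5415]]
```

View pics/w3c.png

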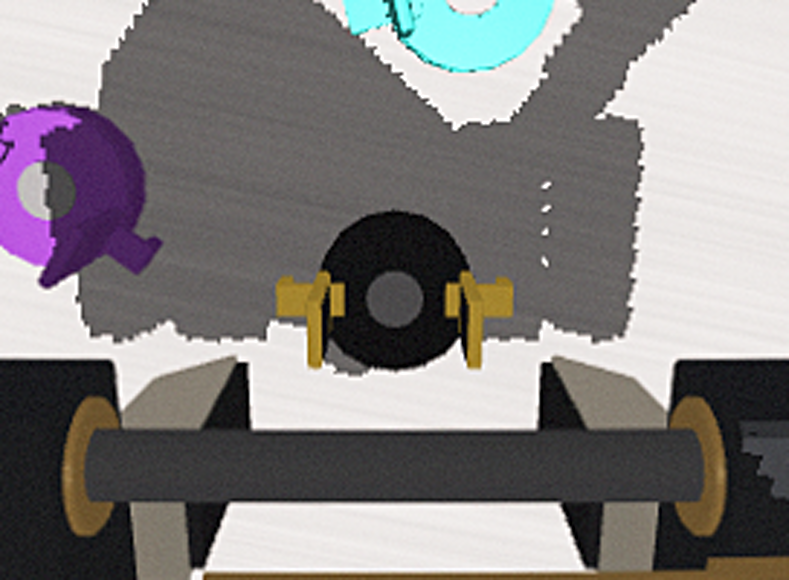

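Request:
send_rows([
  [[0,0,-0.02],[0,0,0],82],
  [[0,0,-0.02],[0,0,0],82],
  [[0,0,-0.02],[0,0,0],82],
  [[0,0,-0.0125],[0,0,0],82],
  [[0,0,0],[0,0,0],82],
  [[0,0,0],[0,0,0],82],
  [[0,0,0],[0,0,0],110],
  [[0,0,0],[0,0,0],130],
  [[0,0,0],[0,0,0],150],
  [[0,0,0],[0,0,0],200],
  [[0,0,0],[0,0,0],200],
  [[0,0,0],[0,0,0],200],
  [[0,0,0],[0,0,0],200],
  [[0,0,0],[0,0,0],200],
], newtons=25)

```text
time: 5.1
tool_pos: [0.4904, -0.2028, 0.0294]
tool_rot: [-3.141, 0.001, -2.935]
contact_force: [-1.1, 1.2, 8.9]
opening: 0.0349
```

```bash
python3 - <<'E'
from h import *
np.set_printoptions(precision=4,suppress=True)
c=grab('wrist','w4'); crop('w4',120,392,140,340,2.9,'w4c'); s=robot.observe();print(s['tool_pos'],s['tool_rot'],s['contact_force'],s['torque'],s['opening'])
E
```

```text
[ 0.4903 -0.2028  0.0294] [-3.1406  0.0013 -2.9354] [-0.1588  1.0405  8.5909] [ 0.2283  0.2492 -0.027 ] 0.03401029554880823
```

View pics/w4c.png

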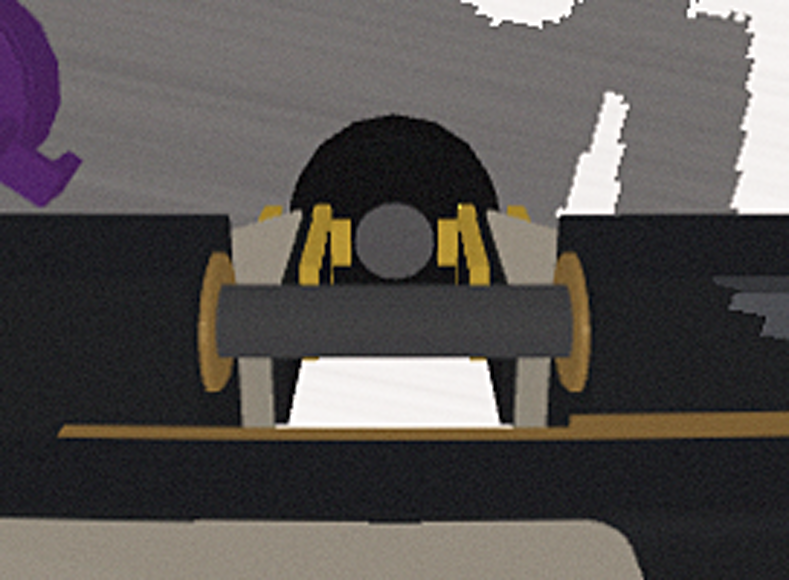

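Request:
send_rows([
  [[0,0,0.002],[0,0,0],200],
  [[0,0,0.004],[0,0,0],200],
  [[0,0,0.01],[0,0,0],200],
  [[0,0,0.02],[0,0,0],200],
  [[0,0,0.02],[0,0,0],200],
  [[0,0,0.03],[0,0,0],200],
  [[0,0,0.03],[0,0,0],200],
  [[0,0,0],[0,0,0],200],
  [[0,0,0],[0,0,0],200],
])

```text
time: 6.05
tool_pos: [0.4899, -0.2026, 0.1449]
tool_rot: [-3.141, 0.001, -2.935]
contact_force: [-0.0, 0.2, -1.5]
opening: 0.0343
```

```bash
python3 - <<'E'
from h import *
np.set_printoptions(precision=4,suppress=True)
c=grab('wrist','w5'); crop('w5',120,392,140,340,2.9,'w5c'); 
for i in range(3):
  s=robot.observe();print(s['tool_pos'],s['tool_rot'],s['contact_force'],s['torque'],s['opening'])
c=grab('scene','s5'); print(proj(c,[s['tool_pos']])); u,v=proj(c,[s['tool_pos']])[0].astype(int); crop('s5',u-50,u+50,v-50,v+50,6,'s5c')
E
```

```text
[ 0.4894 -0.2023  0.1439] [ 3.1409 -0.0006 -2.9354] [-0.7382  0.04   -1.3585] [0.0474 0.0359 0.064 ] 0.03429772840294
[ 0.4894 -0.2023  0.1439] [ 3.1409 -0.0006 -2.9354] [-0.7382  0.04   -1.3585] [0.0474 0.0359 0.064 ] 0.03429772840294
[ 0.4894 -0.2023  0.1439] [ 3.1409 -0.0006 -2.9354] [-0.7382  0.04   -1.3585] [0.0474 0.0359 0.064 ] 0.03429772840294
[[168.3267 165.1225]]
```

View pics/w5c.png

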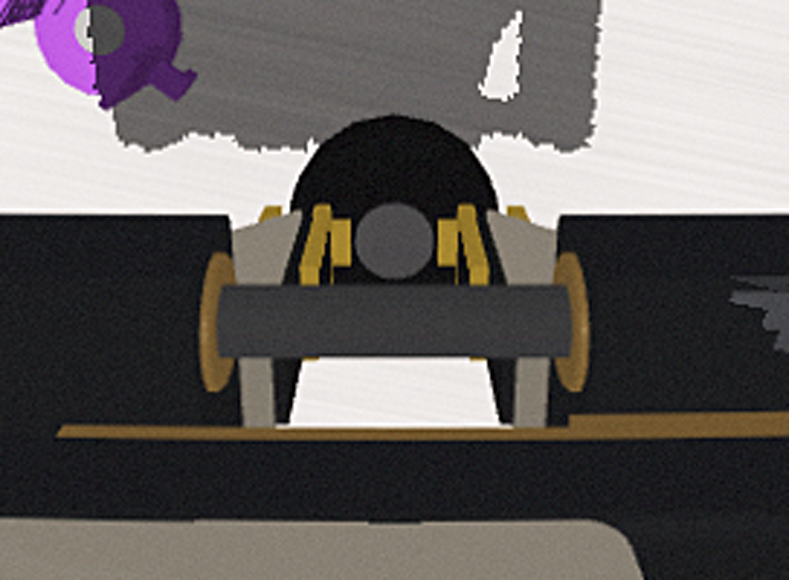

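View pics/s5c.png

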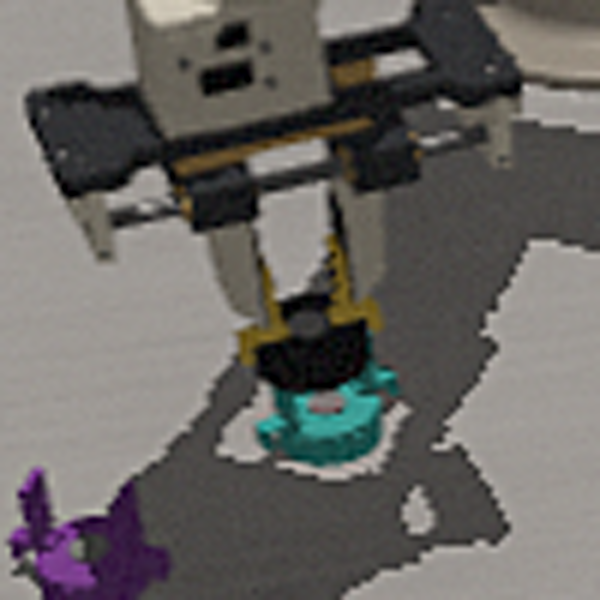

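The cap is held, upright, and has not slipped compared with before the lift (hub at wrist px (256,223)). Next, the cap's axis in the tool frame.

```bash
python3 - <<'E'
from h import *
from scipy.spatial.transform import Rotation as R
np.set_printoptions(precision=4,suppress=True)
for t,tp,ro in(('w4',[.4904,-.2028,.0294],-2.9354),('w5',[.4896,-.2025,.1445],-2.9354)):
    c=load(t); Rt=R.from_euler('xyz',[np.pi,0,ro]).as_matrix()
    px=[120+(395.5)/2.9-.5,140+(241.5)/2.9-.5]
    P=onz(c,[px],tp[2]-.011)[0]; print(P, Rt.T@(P-tp))
    # using camera's own extrinsics
    T=c['world_from_camera']; print('tcp from cam', T[:3,3]-Rt@np.array([.0691,.0001,-.1575]))
    arms=[[120+264/2.9,140+211/2.9],[120+520/2.9,140+211/2.9]]
    A=onz(c,arms,tp[2]-.029+.021); print('arm centre',Rt.T@(A.mean(0)-tp), Rt.T@(A[0]-A[1]))
E
```

```text
[ 0.4903 -0.2023  0.0184] [0.     0.0005 0.011 ]
tcp from cam [ 0.4903 -0.2023  0.0294]
arm centre [0.0082 0.0001 0.008 ] [ 0.     -0.0569 -0.    ]
[ 0.49   -0.202   0.1335] [-0.0005  0.0004  0.011 ]
tcp from cam [ 0.4899 -0.2021  0.145 ]
arm centre [ 0.0077 -0.0001  0.008 ] [ 0.     -0.0571 -0.    ]
```

Request:
send_rows([
  [[0.0025,0.0276,0.002],[0,0,0.0443],200],
  [[0.0025,0.0276,0.002],[0,0,0.0443],200],
  [[0.0025,0.0276,0.002],[0,0,0.0443],200],
  [[0.0025,0.0276,0.002],[0,0,0.0443],200],
  [[0.0025,0.0276,0.002],[0,0,0.0443],200],
  [[0.0025,0.0276,0.002],[0,0,0.0443],200],
  [[0.0025,0.0276,0.002],[0,0,0.0443],200],
  [[0.0025,0.0276,0.002],[0,0,0.0443],200],
  [[0.0025,0.0276,0.002],[0,0,0.0443],200],
  [[0.0025,0.0276,0.002],[0,0,0.0443],200],
  [[0.0025,0.0276,0.002],[0,0,0.0443],200],
  [[0.0025,0.0276,0.002],[0,0,0.0443],200],
  [[0,0,0],[0,0,0],200],
  [[0,0,0],[0,0,0],200],
  [[0,0,0],[0,0,0],200],
  [[0,0,0],[0,0,0],200],
])

```text
time: 7.75
tool_pos: [0.5196, 0.1277, 0.1678]
tool_rot: [3.141, -0.001, -2.405]
contact_force: [0.5, 0.2, -1.3]
opening: 0.0344
```

```bash
python3 - <<'E'
from h import *
from scipy.spatial.transform import Rotation as R
np.set_printoptions(precision=4,suppress=True)
P=[];F=[]
for i in range(4):
  c=grab('wrist','w6'); s=robot.observe(); P.append(s['tool_pos']);F.append(np.r_[s['contact_force'],s['torque'],s['tool_rot'],s['opening']])
  T=np.array(c['world_from_camera']); Rt=R.from_euler('xyz',[np.pi,0,s['tool_rot'][2]]).as_matrix(); print(T[:3,3]-Rt@np.array([.0691,.0001,-.1575]))
print(np.array(P),np.array(F))
crop('w6',120,392,60,260,2.9,'w6c')
a=[42.3,132.3]
pts=[[.52,.129,.08]]+[[.52+.041*np.cos(t),.129+.041*np.sin(t),.08] for t in np.radians(42.3+np.arange(0,360,90))]
print((proj(c,pts)-[120,60])*2.9)
E
```

```text
[0.5199 0.1284 0.168 ]
[0.5199 0.1284 0.1681]
[0.52   0.1285 0.1682]
[0.52   0.1286 0.1683]
[[0.5197 0.1277 0.168 ]
 [0.5198 0.1278 0.1681]
 [0.5198 0.1279 0.1682]
 [0.5199 0.1281 0.1682]] [[-0.6525 -0.2924 -0.1741  0.1001  0.0101  0.0244  3.1412 -0.0006 -2.4053
   0.0345]
 [ 1.3512 -0.5813 -1.4272  0.0967  0.0374  0.0514  3.1413 -0.0004 -2.4053
   0.0348]
 [ 0.4554 -0.3661 -0.2793  0.1151  0.0665  0.001   3.1415 -0.0001 -2.405
   0.0341]
 [-0.2124 -0.0121 -0.5756  0.0874  0.0664 -0.027   3.1415 -0.     -2.4048
   0.0342]]
[[393.5451 382.7614]
 [393.8637 500.0088]
 [520.3814 382.3911]
 [393.1975 255.4234]
 [266.7269 383.0934]]
```

View pics/w6c.png

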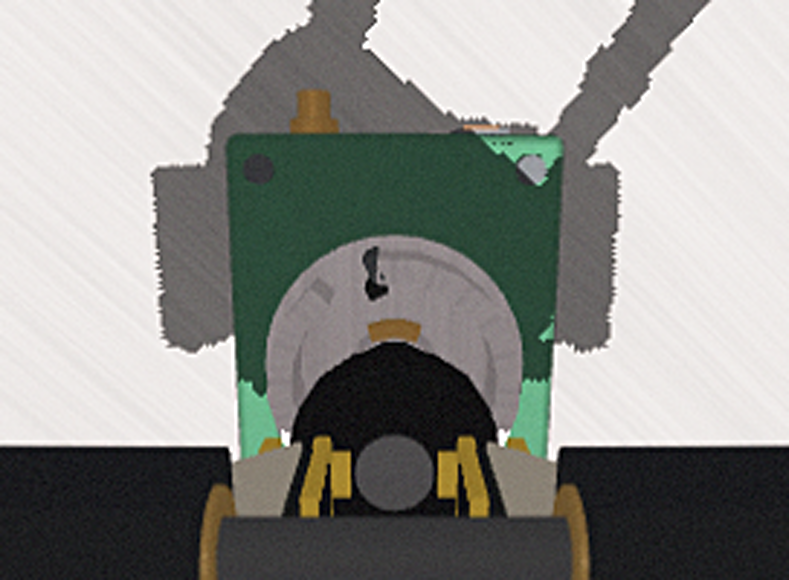

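Request:
send_rows([
  [[0,0.0005,-0.015],[0,0,0],200],
  [[0,0,-0.015],[0,0,0],200],
  [[0,0,-0.015],[0,0,0],200],
  [[0,0,-0.013],[0,0,0],200],
  [[0,0,0],[0,0,0],200],
  [[0,0,0],[0,0,0],200],
  [[0,0,0],[0,0,0],200],
])

```text
time: 8.65
tool_pos: [0.5204, 0.1291, 0.1111]
tool_rot: [-3.141, 0.001, -2.404]
contact_force: [0.5, 0.4, -1.2]
opening: 0.0343
```

```bash
cat > st.py <<'E'
from h import *
np.set_printoptions(precision=4,suppress=True)
s=robot.observe(); print(s['time'],s['tool_pos'],s['tool_rot'],s['contact_force'],s['torque'],s['opening'])
E
python3 st.py; python3 - <<'E'
from h import *
c=grab('scene','s7'); u,v=proj(c,[[.52,.129,.1]])[0].astype(int); crop('s7',u-50,u+50,v-50,v+50,6,'s7c')
E
```

```text
8.65 [0.5204 0.1291 0.1111] [-3.1408  0.0012 -2.404 ] [ 0.5307  0.4339 -1.229 ] [0.1023 0.0584 0.0098] 0.03431459230504671
```

View pics/s7c.png

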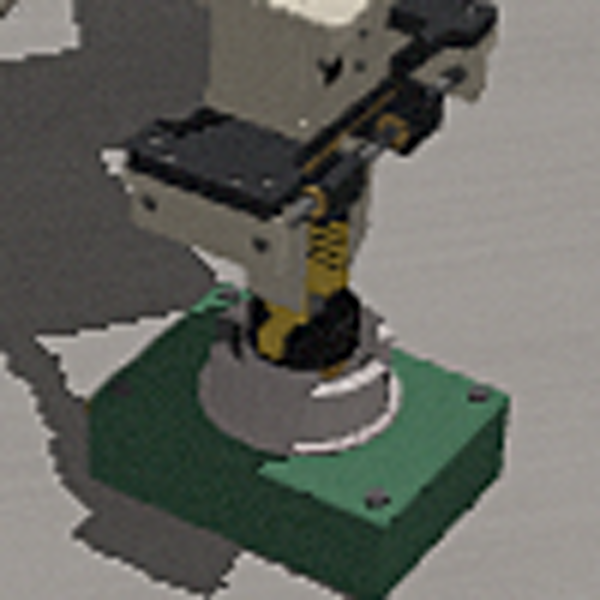

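The cap is just above the ring and looks concentric with it. Lowering in small steps.

Request:
send_rows([
  [[0,0,-0.002],[0,0,0],200],
  [[0,0,-0.002],[0,0,0],200],
  [[0,0,-0.002],[0,0,0],200],
  [[0,0,0],[0,0,0],200],
  [[0,0,0],[0,0,0],200],
])

```text
time: 9.2
tool_pos: [0.5198, 0.1291, 0.1041]
tool_rot: [3.141, -0.0, -2.404]
contact_force: [-0.3, -0.1, -1.3]
opening: 0.0343
```

Request:
send_rows([
  [[0,0,-0.002],[0,0,0],200],
  [[0,0,-0.001],[0,0,0],200],
  [[0,0,0],[0,0,0],200],
  [[0,0,0],[0,0,0],200],
])

```text
time: 9.6
tool_pos: [0.5198, 0.1291, 0.1012]
tool_rot: [3.141, -0.0, -2.404]
contact_force: [0.1, 0.4, -1.4]
opening: 0.0342
```

Request:
send_rows([
  [[0,0,-0.002],[0,0,0],200],
  [[0,0,-0.001],[0,0,0],200],
  [[0,0,0],[0,0,0],200],
  [[0,0,0],[0,0,0],200],
])

```text
time: 10.0
tool_pos: [0.5198, 0.1291, 0.0982]
tool_rot: [3.141, -0.0, -2.404]
contact_force: [0.1, -0.1, 0.4]
opening: 0.0342
```

```bash
python3 st.py
```

```text
10.0 [0.5198 0.1291 0.0982] [ 3.1414 -0.     -2.4038] [ 0.1295 -0.1074  0.4289] [0.1091 0.0199 0.0681] 0.034165714943423575
```

Request:
send_rows([
  [[0,0,-0.001],[0,0,0],200],
  [[0,0,-0.001],[0,0,0],200],
  [[0,0,0],[0,0,0],200],
  [[0,0,0],[0,0,0],200],
])

```text
time: 10.4
tool_pos: [0.5198, 0.1291, 0.0962]
tool_rot: [3.141, 0.0, -2.404]
contact_force: [0.0, 0.5, -0.6]
opening: 0.0342
```

```bash
python3 st.py
```

```text
10.4 [0.5198 0.1291 0.0962] [ 3.1415  0.     -2.4038] [ 0.0018  0.5164 -0.6416] [ 0.0857 -0.037  -0.041 ] 0.034242500664123286
```

Request:
send_rows([
  [[0,0,-0.001],[0,0,0],200],
  [[0,0,0],[0,0,0],200],
  [[0,0,0],[0,0,0],200],
])

```text
time: 10.7
tool_pos: [0.5198, 0.1291, 0.0952]
tool_rot: [3.141, -0.0, -2.404]
contact_force: [0.8, -0.5, -0.5]
opening: 0.0345
```

```bash
python3 st.py
```

```text
10.7 [0.5198 0.1291 0.0952] [ 3.1414 -0.     -2.4038] [ 0.7595 -0.464  -0.4902] [0.0366 0.0738 0.0016] 0.03446738647610624
```

Request:
send_rows([
  [[0,0,-0.0005],[0,0,0],200],
  [[0,0,0],[0,0,0],200],
  [[0,0,0],[0,0,0],200],
])

```text
time: 11.0
tool_pos: [0.5198, 0.1292, 0.0948]
tool_rot: [3.142, 0.0, -2.404]
contact_force: [-0.0, 0.4, -0.7]
opening: 0.0344
```

Request:
send_rows([
  [[0,0,-0.0005],[0,0,0],200],
  [[0,0,0],[0,0,0],200],
  [[0,0,0],[0,0,0],200],
])

```text
time: 11.3
tool_pos: [0.5198, 0.1291, 0.0942]
tool_rot: [3.141, 0.0, -2.404]
contact_force: [1.1, 0.6, -0.5]
opening: 0.0342
```

```bash
python3 st.py
```

```text
11.3 [0.5198 0.1291 0.0942] [ 3.1415  0.     -2.4038] [ 1.1309  0.6468 -0.478 ] [0.0773 0.058  0.0372] 0.03416901433684014
```

Request:
send_rows([
  [[0,0,-0.0005],[0,0,0],200],
  [[0,0,0],[0,0,0],200],
  [[0,0,0],[0,0,0],200],
])

```text
time: 11.6
tool_pos: [0.5198, 0.1291, 0.0937]
tool_rot: [3.141, -0.0, -2.404]
contact_force: [-0.6, 0.5, -0.7]
opening: 0.0346
```

Request:
send_rows([
  [[0,0,-0.0005],[0,0,0],200],
  [[0,0,0],[0,0,0],200],
  [[0,0,0],[0,0,0],200],
])

```text
time: 11.9
tool_pos: [0.5199, 0.1292, 0.0934]
tool_rot: [-3.142, 0.0, -2.404]
contact_force: [-0.6, -0.4, 2.4]
opening: 0.0345
```

```bash
python3 st.py
```

```text
11.9 [0.5199 0.1292 0.0934] [-3.1416  0.0002 -2.4038] [-0.5579 -0.4155  2.4077] [0.0466 0.1888 0.0055] 0.03447189446027128
```

Request:
send_rows([
  [[0,0,-0.0005],[0,0,0],200],
  [[0,0,0],[0,0,0],200],
  [[0,0,0],[0,0,0],200],
])

```text
time: 12.2
tool_pos: [0.5199, 0.1292, 0.093]
tool_rot: [-3.141, 0.0, -2.404]
contact_force: [-1.0, -1.2, 3.0]
opening: 0.0339
```

Request:
send_rows([
  [[0,0,-0.0005],[0,0,0],200],
  [[0,0,0],[0,0,0],200],
  [[0,0,0],[0,0,0],200],
])

```text
time: 12.5
tool_pos: [0.5199, 0.1292, 0.0925]
tool_rot: [-3.141, 0.0, -2.404]
contact_force: [-1.2, -0.4, 5.6]
opening: 0.0342
```

```bash
python3 st.py
```

```text
12.5 [0.5199 0.1292 0.0925] [-3.1414  0.0004 -2.4037] [-1.2298 -0.4331  5.6209] [0.0739 0.3078 0.0206] 0.03419780452238801
```

Request:
send_rows([
  [[0,0,-0.0005],[0,0,0],200],
  [[0,0,0],[0,0,0],200],
  [[0,0,0],[0,0,0],200],
])

```text
time: 12.8
tool_pos: [0.52, 0.1292, 0.0923]
tool_rot: [-3.141, 0.001, -2.404]
contact_force: [-2.2, -1.1, 7.4]
opening: 0.0347
```

```bash
python3 st.py
```

```text
12.8 [0.52   0.1292 0.0923] [-3.1413  0.0006 -2.4037] [-2.2384 -1.1125  7.4075] [ 0.1357  0.465  -0.026 ] 0.03471823226253001
```

Request:
send_rows([
  [[0,0,-0.0004],[0,0,0],200],
  [[0,0,0],[0,0,0],200],
  [[0,0,0],[0,0,0],200],
])

```text
time: 13.1
tool_pos: [0.52, 0.1292, 0.092]
tool_rot: [-3.141, 0.001, -2.404]
contact_force: [-1.7, -0.2, 8.6]
opening: 0.0348
```

```bash
python3 st.py
```

```text
13.1 [0.52   0.1292 0.092 ] [-3.1412  0.0006 -2.4037] [-1.7011 -0.2264  8.5503] [0.0606 0.4489 0.0827] 0.03483398531655066
```

Seated at about 9 N on the seal. Turning clockwise now: 45° first, then feeling for the stop.

Request:
send_rows([
  [[0,0,0],[0,0,-0.05],200],
  [[0,0,0],[0,0,-0.05],200],
  [[0,0,0],[0,0,-0.05],200],
  [[0,0,0],[0,0,0],200],
])

```text
time: 13.5
tool_pos: [0.5204, 0.1293, 0.0921]
tool_rot: [-3.141, 0.002, -2.555]
contact_force: [-1.5, 0.2, 7.4]
opening: 0.0344
```

```bash
python3 st.py
```

```text
13.5 [0.5204 0.1293 0.0921] [-3.141   0.0016 -2.5552] [-1.4735  0.1687  7.3872] [ 0.0626  0.2209 -0.0714] 0.03442295641876867
```

Request:
send_rows([
  [[0,0,0],[0,0,-0.05],200],
  [[0,0,0],[0,0,-0.05],200],
  [[0,0,0],[0,0,-0.05],200],
  [[0,0,0],[0,0,-0.05],200],
  [[0,0,0],[0,0,-0.05],200],
  [[0,0,0],[0,0,0],200],
  [[0,0,0],[0,0,0],200],
])

```text
time: 14.2
tool_pos: [0.5207, 0.1293, 0.0921]
tool_rot: [-3.141, 0.002, -2.804]
contact_force: [-0.1, -0.1, 6.9]
opening: 0.0343
```

```bash
python3 st.py
```

```text
14.2 [0.5207 0.1293 0.0921] [-3.1412  0.0024 -2.804 ] [-0.1439 -0.131   6.8949] [ 0.1312  0.0547 -0.0345] 0.03431641793134495
```

Request:
send_rows([
  [[0,0,0],[0,0,-0.05],200],
  [[0,0,0],[0,0,-0.05],200],
  [[0,0,0],[0,0,-0.05],200],
  [[0,0,0],[0,0,-0.05],200],
  [[0,0,0],[0,0,-0.05],200],
  [[0,0,0],[0,0,-0.05],200],
  [[0,0,0],[0,0,0],200],
  [[0,0,0],[0,0,0],200],
])

```text
time: 15.0
tool_pos: [0.5208, 0.1293, 0.0922]
tool_rot: [3.141, 0.003, -3.104]
contact_force: [-0.0, -0.1, 7.1]
opening: 0.0346
```

```bash
python3 st.py; python3 - <<'E'
from h import *
c=grab('wrist','w8'); crop('w8',120,392,90,290,2.9,'w8c')
E
```

```text
15.0 [0.5208 0.1293 0.0922] [ 3.1413  0.0026 -3.104 ] [-0.0422 -0.1447  7.1448] [ 0.0721  0.0412 -0.0426] 0.03459344198894115
```

View pics/w8c.png

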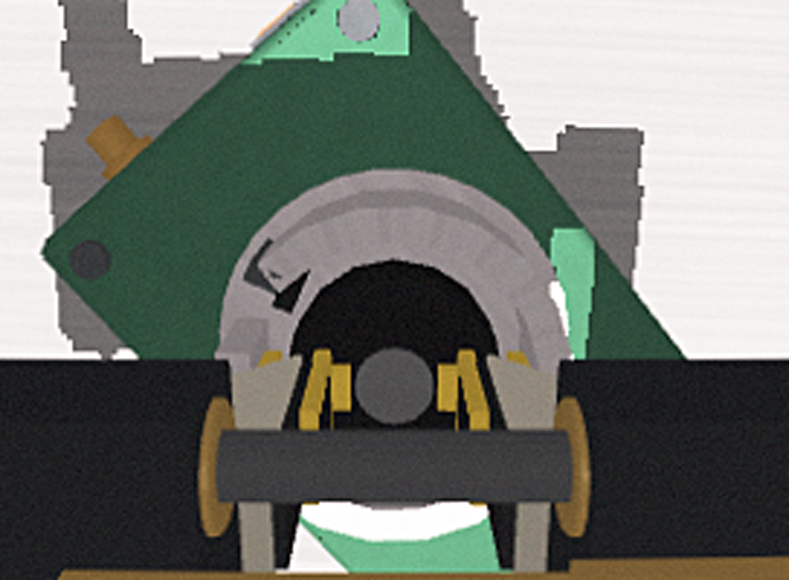

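The grip is unchanged (hub at px (256,223)), and the cap has turned 40°. The left buffer is still ahead of the left tooth. Now in fine steps.

Request:
send_rows([
  [[0,0,0],[0,0,-0.04],200],
  [[0,0,0],[0,0,-0.04],200],
  [[0,0,0],[0,0,-0.04],200],
  [[0,0,0],[0,0,-0.03],200],
  [[0,0,0],[0,0,0],200],
  [[0,0,0],[0,0,0],200],
])

```text
time: 15.65
tool_pos: [0.5209, 0.1292, 0.0922]
tool_rot: [3.141, 0.003, 3.029]
contact_force: [-0.4, 0.7, 7.3]
opening: 0.0346
```

```bash
python3 st.py
```

```text
15.65 [0.5209 0.1292 0.0922] [3.1409 0.0027 3.0293] [-0.3702  0.7222  7.3215] [ 0.047   0.0485 -0.007 ] 0.034639329428685646
```

Request:
send_rows([
  [[0,0,0],[0,0,-0.02],200],
  [[0,0,0],[0,0,0],200],
  [[0,0,0],[0,0,0],200],
])

```text
time: 15.95
tool_pos: [0.5208, 0.1292, 0.0922]
tool_rot: [3.141, 0.003, 3.009]
contact_force: [0.4, 0.1, 6.5]
opening: 0.0349
```

```bash
python3 st.py
```

```text
15.95 [0.5208 0.1292 0.0922] [3.1409 0.0026 3.0094] [0.4242 0.1039 6.5324] [ 0.03    0.0117 -0.0056] 0.03485061241195104
```

Request:
send_rows([
  [[0,0,0],[0,0,-0.02],200],
  [[0,0,0],[0,0,0],200],
  [[0,0,0],[0,0,0],200],
])

```text
time: 16.25
tool_pos: [0.5209, 0.1292, 0.0922]
tool_rot: [3.141, 0.003, 2.989]
contact_force: [-0.5, 1.0, 7.1]
opening: 0.0347
```

```bash
python3 st.py
```

```text
16.25 [0.5209 0.1292 0.0922] [3.1408 0.0026 2.9894] [-0.4753  0.9805  7.0601] [ 0.051  -0.0046  0.0117] 0.03469917208856752
```

Request:
send_rows([
  [[0,0,0],[0,0,-0.02],200],
  [[0,0,0],[0,0,0],200],
  [[0,0,0],[0,0,0],200],
])

```text
time: 16.55
tool_pos: [0.5209, 0.1293, 0.0922]
tool_rot: [3.141, 0.003, 2.969]
contact_force: [-0.1, -1.7, 7.5]
opening: 0.0348
```

```bash
python3 st.py
```

```text
16.55 [0.5209 0.1293 0.0922] [3.1408 0.0027 2.9694] [-0.1061 -1.7246  7.509 ] [-0.0155  0.0397 -0.0315] 0.034758405301456616
```

Request:
send_rows([
  [[0,0,0],[0,0,-0.02],200],
  [[0,0,0],[0,0,0],200],
  [[0,0,0],[0,0,0],200],
])

```text
time: 16.85
tool_pos: [0.5209, 0.1292, 0.0922]
tool_rot: [3.141, 0.003, 2.949]
contact_force: [-0.1, 0.9, 7.2]
opening: 0.0345
```

```bash
python3 st.py
```

```text
16.85 [0.5209 0.1292 0.0922] [3.1407 0.0026 2.9494] [-0.0754  0.889   7.1695] [ 0.0356  0.0234 -0.0172] 0.03450953792625467
```

Request:
send_rows([
  [[0,0,0],[0,0,-0.02],200],
  [[0,0,0],[0,0,0],200],
  [[0,0,0],[0,0,0],200],
])

```text
time: 17.15
tool_pos: [0.5208, 0.1293, 0.0922]
tool_rot: [3.141, 0.003, 2.929]
contact_force: [-0.3, 0.2, 7.0]
opening: 0.0346
```

```bash
python3 st.py
```

```text
17.15 [0.5208 0.1293 0.0922] [3.1407 0.0026 2.9294] [-0.3445  0.1715  7.0019] [ 0.0505  0.0094 -0.0355] 0.034581251709711394
```

Request:
send_rows([
  [[0,0,0],[0,0,-0.02],200],
  [[0,0,0],[0,0,0],200],
  [[0,0,0],[0,0,0],200],
])

```text
time: 17.45
tool_pos: [0.5208, 0.1292, 0.0922]
tool_rot: [3.141, 0.003, 2.909]
contact_force: [0.9, 0.7, 7.3]
opening: 0.0348
```

```bash
python3 st.py; python3 - <<'E'
from h import *
c=grab('wrist','w9'); crop('w9',120,392,90,290,2.9,'w9c')
E
```

```text
17.45 [0.5208 0.1292 0.0922] [3.1406 0.0025 2.9093] [0.8841 0.744  7.2941] [ 0.0292  0.0368 -0.0144] 0.03482599433162025
```

View pics/w9c.png

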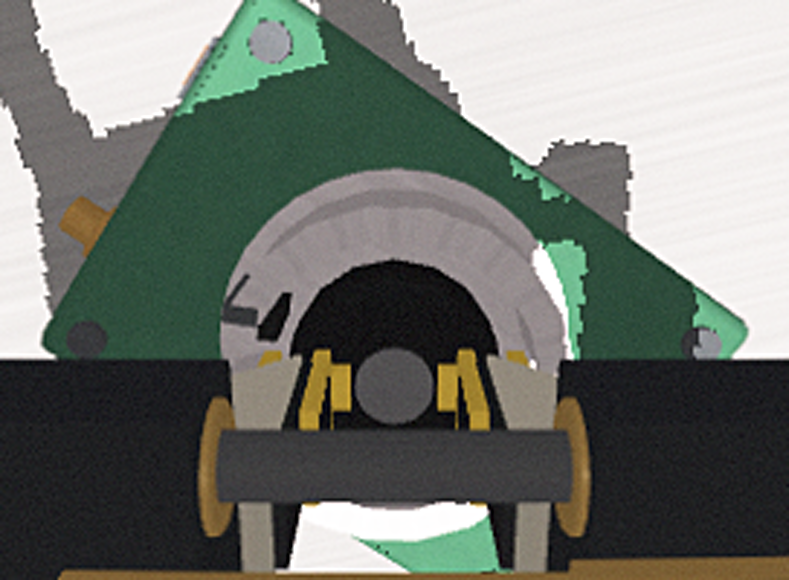

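The tooth at crop (270,357) is still a few mm short of the black buffer at (275,315). Continuing.

Request:
send_rows([
  [[0,0,0],[0,0,-0.02],200],
  [[0,0,0],[0,0,0],200],
  [[0,0,0],[0,0,0],200],
])

```text
time: 17.8
tool_pos: [0.5208, 0.1293, 0.0922]
tool_rot: [3.141, 0.003, 2.889]
contact_force: [-0.1, 0.5, 8.5]
opening: 0.0345
```

```bash
python3 st.py
```

```text
17.8 [0.5208 0.1293 0.0922] [3.1406 0.0025 2.8894] [-0.0691  0.4732  8.4664] [-0.0336 -0.035  -0.0307] 0.03447954005226685
```

Request:
send_rows([
  [[0,0,0],[0,0,-0.02],200],
  [[0,0,0],[0,0,0],200],
  [[0,0,0],[0,0,0],200],
])

```text
time: 18.1
tool_pos: [0.5209, 0.1292, 0.0922]
tool_rot: [3.141, 0.003, 2.869]
contact_force: [0.7, -0.2, 7.7]
opening: 0.0344
```

```bash
python3 st.py
```

```text
18.1 [0.5209 0.1292 0.0922] [3.1405 0.0026 2.8694] [ 0.6836 -0.2065  7.676 ] [-0.0204  0.0041 -0.0367] 0.03441505529572633
```

Turned 57.8° and no stop yet. I'll do one step at a time from here.

Request:
send_rows([
  [[0,0,0],[0,0,-0.02],200],
  [[0,0,0],[0,0,0],200],
  [[0,0,0],[0,0,0],200],
])

```text
time: 18.4
tool_pos: [0.5208, 0.1293, 0.0922]
tool_rot: [3.14, 0.002, 2.849]
contact_force: [-0.3, 0.0, 6.6]
opening: 0.0344
```

```bash
python3 st.py
```

```text
18.4 [0.5208 0.1293 0.0922] [3.1405 0.0025 2.8494] [-0.3297  0.0324  6.5752] [ 0.0367  0.0152 -0.0346] 0.03440584768831117
```

Request:
send_rows([
  [[0,0,0],[0,0,-0.015],200],
  [[0,0,0],[0,0,0],200],
  [[0,0,0],[0,0,0],200],
])

```text
time: 18.7
tool_pos: [0.5209, 0.1293, 0.0922]
tool_rot: [3.14, 0.003, 2.834]
contact_force: [-0.3, 0.3, 7.2]
opening: 0.0345
```

```bash
python3 st.py
```

```text
18.7 [0.5209 0.1293 0.0922] [3.1404 0.0025 2.8344] [-0.2787  0.2956  7.1529] [0.005  0.0467 0.0086] 0.034508177314618825
```

Request:
send_rows([
  [[0,0,0],[0,0,-0.015],200],
  [[0,0,0],[0,0,0],200],
  [[0,0,0],[0,0,0],200],
])

```text
time: 19.0
tool_pos: [0.5209, 0.1293, 0.0922]
tool_rot: [3.14, 0.003, 2.819]
contact_force: [0.0, -0.2, 7.7]
opening: 0.0347
```

```bash
python3 st.py
```

```text
19.0 [0.5209 0.1293 0.0922] [3.1404 0.0025 2.8194] [ 0.0296 -0.2478  7.6535] [-0.0134 -0.0025  0.0205] 0.034718597447373295
```

Request:
send_rows([
  [[0,0,0],[0,0,-0.015],200],
  [[0,0,0],[0,0,0],200],
  [[0,0,0],[0,0,0],200],
])

```text
time: 19.3
tool_pos: [0.5209, 0.1292, 0.0922]
tool_rot: [3.14, 0.002, 2.804]
contact_force: [-0.5, -0.2, 6.1]
opening: 0.0346
```

```bash
python3 st.py
```

```text
19.3 [0.5209 0.1292 0.0922] [3.1404 0.0025 2.8044] [-0.494  -0.1633  6.0567] [ 0.0031  0.0336 -0.0648] 0.03456081641062183
```

Turned 61.5° and still free.

Request:
send_rows([
  [[0,0,0],[0,0,-0.015],200],
  [[0,0,0],[0,0,0],200],
  [[0,0,0],[0,0,0],200],
])

```text
time: 19.6
tool_pos: [0.5209, 0.1292, 0.0922]
tool_rot: [3.14, 0.002, 2.789]
contact_force: [-0.8, 0.3, 7.5]
opening: 0.0346
```

```bash
python3 st.py
```

```text
19.6 [0.5209 0.1292 0.0922] [3.1403 0.0025 2.7894] [-0.7634  0.2616  7.4913] [ 0.0126 -0.0045  0.0752] 0.03461591269561244
```

Request:
send_rows([
  [[0,0,0],[0,0,-0.015],200],
  [[0,0,0],[0,0,0],200],
  [[0,0,0],[0,0,0],200],
])

```text
time: 19.9
tool_pos: [0.5209, 0.1292, 0.0922]
tool_rot: [3.14, 0.002, 2.774]
contact_force: [0.2, 0.2, 7.4]
opening: 0.0347
```

```bash
python3 st.py;  python3 - <<'E'
from h import *
c=grab('wrist','w10'); crop('w10',180,332,170,240,5,'w10c')
E
```

```text
19.9 [0.5209 0.1292 0.0922] [3.1403 0.0025 2.7744] [0.1643 0.16   7.4068] [-0.0284 -0.0233  0.0168] 0.03465912191529352
```

View pics/w10c.png

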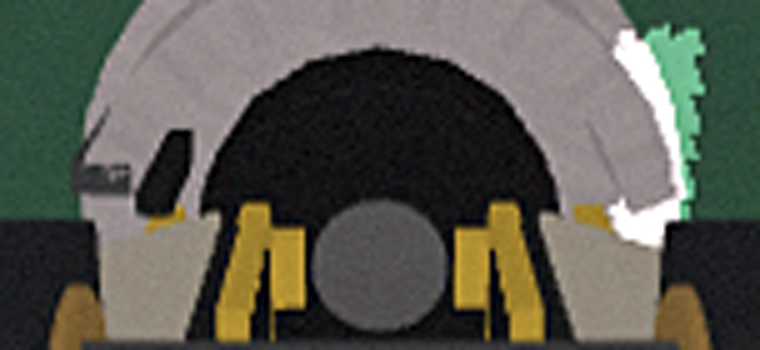

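The tooth arm appears to be just at the buffer at crop (165,212). Single fine steps.

Request:
send_rows([
  [[0,0,0],[0,0,-0.012],200],
  [[0,0,0],[0,0,0],200],
  [[0,0,0],[0,0,0],200],
])

```text
time: 20.25
tool_pos: [0.5209, 0.1292, 0.0922]
tool_rot: [3.14, 0.002, 2.762]
contact_force: [0.7, -0.4, 7.0]
opening: 0.0345
```

```bash
python3 st.py
```

```text
20.25 [0.5209 0.1292 0.0922] [3.1403 0.0024 2.7624] [ 0.6979 -0.3547  7.0291] [0.0138 0.0053 0.0113] 0.034533915362501895
```

Request:
send_rows([
  [[0,0,0],[0,0,-0.012],200],
  [[0,0,0],[0,0,0],200],
  [[0,0,0],[0,0,0],200],
])

```text
time: 20.55
tool_pos: [0.5209, 0.1293, 0.0922]
tool_rot: [3.14, 0.002, 2.75]
contact_force: [0.1, 0.6, 7.5]
opening: 0.0344
```

```bash
python3 st.py
```

```text
20.55 [0.5209 0.1293 0.0922] [3.1402 0.0024 2.7505] [0.1192 0.6034 7.4893] [0.0017 0.0188 0.0352] 0.034404371471618164
```

Request:
send_rows([
  [[0,0,0],[0,0,-0.012],200],
  [[0,0,0],[0,0,0],200],
  [[0,0,0],[0,0,0],200],
])

```text
time: 20.85
tool_pos: [0.5209, 0.1292, 0.0922]
tool_rot: [3.14, 0.002, 2.739]
contact_force: [-0.4, -0.1, 7.5]
opening: 0.0347
```

```bash
python3 st.py
```

```text
20.85 [0.5209 0.1292 0.0922] [3.1403 0.0025 2.7386] [-0.3526 -0.0867  7.4889] [0.0284 0.0347 0.1018] 0.034737547640566496
```

Request:
send_rows([
  [[0,0,0],[0,0,-0.012],200],
  [[0,0,0],[0,0,0],200],
  [[0,0,0],[0,0,0],200],
])

```text
time: 21.15
tool_pos: [0.5208, 0.1292, 0.0922]
tool_rot: [3.14, 0.002, 2.727]
contact_force: [-0.8, 0.2, 7.2]
opening: 0.0343
```

```bash
python3 st.py
```

```text
21.15 [0.5208 0.1292 0.0922] [3.1403 0.0024 2.7268] [-0.7837  0.1638  7.1595] [0.0184 0.0113 0.1347] 0.03432113947505785
```

Request:
send_rows([
  [[0,0,0],[0,0,-0.012],200],
  [[0,0,0],[0,0,0],200],
  [[0,0,0],[0,0,0],200],
])

```text
time: 21.45
tool_pos: [0.5209, 0.1292, 0.0922]
tool_rot: [3.14, 0.003, 2.715]
contact_force: [0.0, 0.2, 6.6]
opening: 0.0343
```

```bash
python3 st.py;  python3 - <<'E'
from h import *
c=grab('wrist','w11'); crop('w11',180,332,170,240,5,'w11c')
for i in range(3): grab('wrist','x'); print(robot.observe()['torque'])
E
```

```text
21.45 [0.5209 0.1292 0.0922] [3.1402 0.0025 2.7149] [0.0148 0.1971 6.5958] [-0.0322  0.024   0.2129] 0.034346063912206695
[0.0278028  0.02603177 0.20351021]
[-0.01023303 -0.03752038  0.20786145]
[0.03356441 0.03200074 0.20311549]
```

View pics/w11c.png

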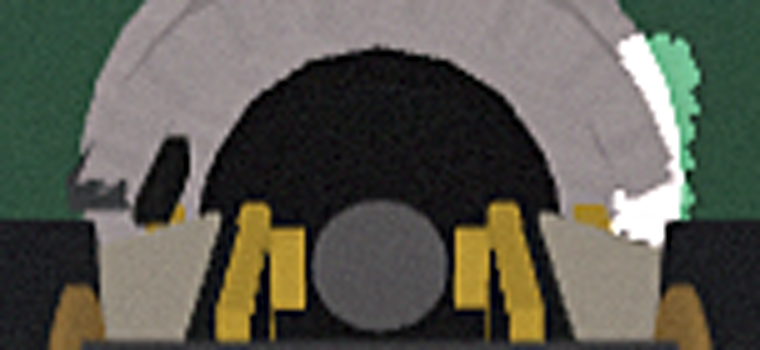

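The stop is felt: a steady 0.20 N m after 66.6°, rising over four steps from about 0.03. Letting go.

Request:
send_rows([
  [[0,0,0],[0,0,0],130],
  [[0,0,0],[0,0,0],100],
  [[0,0,0],[0,0,0],75],
  [[0,0,0],[0,0,0],75],
  [[0,0,0],[0,0,0],75],
  [[0,0,0],[0,0,0],75],
  [[0,0,0],[0,0,0],75],
])

```text
time: 22.35
tool_pos: [0.5197, 0.1291, 0.0911]
tool_rot: [-3.141, -0.0, 2.714]
contact_force: [0.3, 0.7, 0.4]
opening: 0.0646
```

```bash
python3 st.py;  python3 - <<'E'
from h import *
c=grab('wrist','w12'); crop('w12',160,352,170,270,4,'w12c')
E
```

```text
22.35 [0.5197 0.1291 0.0911] [-3.1415 -0.0004  2.7144] [0.3464 0.6803 0.441 ] [ 0.0052 -0.0124  0.0028] 0.06464832435141707
```

View pics/w12c.png

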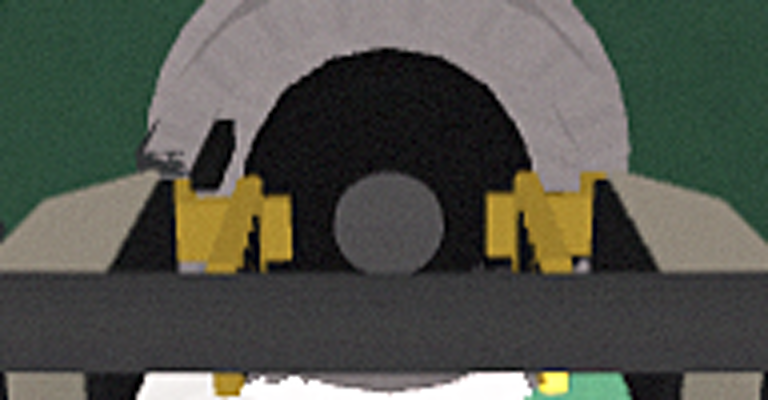

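Both tabs have moved outward. Retreating straight up and checking.

Request:
send_rows([
  [[0,0,0.005],[0,0,0],75],
  [[0,0,0.015],[0,0,0],75],
  [[0,0,0.02],[0,0,0],75],
  [[0,0,0.02],[0,0,0],75],
  [[0,0,0.02],[0,0,0],75],
  [[0,0,0.02],[0,0,0],75],
  [[0,0,0.02],[0,0,0],75],
  [[0,0,0],[0,0,0],75],
  [[0,0,0],[0,0,0],75],
])

```text
time: 23.3
tool_pos: [0.5197, 0.1291, 0.2113]
tool_rot: [3.141, 0.0, 2.714]
contact_force: [-0.5, -0.2, -0.3]
opening: 0.0645
```

```bash
python3 st.py;  python3 - <<'E'
from h import *
c=grab('wrist','w13'); crop('w13',180,332,100,220,5,'w13c')
c=grab('scene','s13'); u,v=proj(c,[[.52,.129,.09]])[0].astype(int); crop('s13',u-45,u+45,v-40,v+40,7,'s13c')
E
```

```text
23.3 [0.5197 0.1291 0.2113] [3.1413 0.0004 2.7144] [-0.4749 -0.2052 -0.2675] [-0.0096 -0.0115  0.0059] 0.06446745399882613
```

View pics/w13c.png

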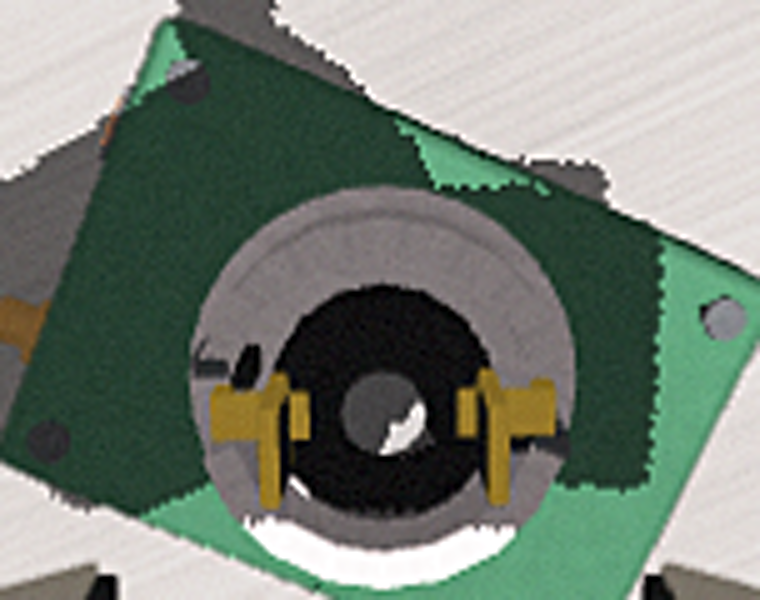

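View pics/s13c.png

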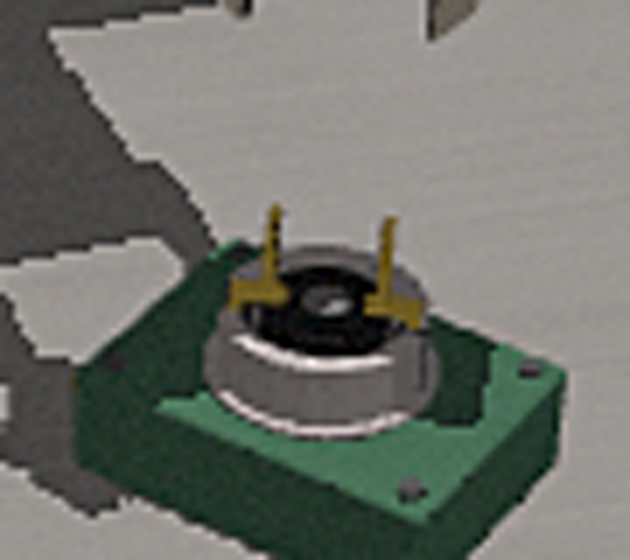

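Both teeth now lie out over the notches, at crop (210,412) and (556,405). I'll check the span for full spring-out (74 mm free, 62 mm squeezed), the height, and the bystanders.

```bash
python3 - <<'E'
from h import *
np.set_printoptions(precision=4,suppress=True)
c=load('w13'); f=lambda x,y:[180+(x+.5)/5-.5,100+(y+.5)/5-.5]
A=onz(c,[f(209,412),f(557,405)],.0855); print(A,A.mean(0),np.linalg.norm(A[0]-A[1]))
for e,z in((0,.0855),):
  for p in A: print(np.linalg.norm(p[:2]-[.52,.129]))
W=onz(c,[f(257,500),f(512,500)],.1195); print('wing tops span',np.linalg.norm(W[0]-W[1]))
for p in A: print('expected-free vs squeezed')
c=grab('top','t13'); a=load('top0')['pixels'].astype(int); b=c['pixels'].astype(int)
d=(abs(a-b).max(2)>60).astype(np.uint8); d=cv2.morphologyEx(d,cv2.MORPH_OPEN,np.ones((2,2),np.uint8)); n,l,st,ce=cv2.connectedComponentsWithStats(d)
print([list(s) for s in st[1:] if s[4]>12])
E
```

```text
[[0.5046 0.0959 0.0855]
 [0.5342 0.1643 0.0855]] [0.5194 0.1301 0.0855] 0.07444860676825926
0.03648045828507351
0.03799395142336551
wing tops span 0.048845014916931204
expected-free vs squeezed
expected-free vs squeezed
[[np.int32(196), np.int32(181), np.int32(76), np.int32(168), np.int32(4116)], [np.int32(166), np.int32(202), np.int32(5), np.int32(13), np.int32(28)], [np.int32(304), np.int32(215), np.int32(21), np.int32(14), np.int32(171)], [np.int32(172), np.int32(217), np.int32(19), np.int32(11), np.int32(92)], [np.int32(217), np.int32(241), np.int32(5), np.int32(13), np.int32(45)], [np.int32(173), np.int32(242), np.int32(11), np.int32(17), np.int32(113)], [np.int32(180), np.int32(271), np.int32(3), np.int32(5), np.int32(13)], [np.int32(40), np.int32(298), np.int32(141), np.int32(86), np.int32(5019)], [np.int32(16), np.int32(342), np.int32(21), np.int32(32), np.int32(336)], [np.int32(269), np.int32(343), np.int32(14), np.int32(9), np.int32(60)], [np.int32(234), np.int32(351), np.int32(11), np.int32(6), np.int32(40)], [np.int32(115), np.int32(359), np.int32(49), np.int32(9), np.int32(151)], [np.int32(164), np.int32(363), np.int32(4), np.int32(21), np.int32(50)], [np.int32(292), np.int32(368), np.int32(3), np.int32(9), np.int32(22)], [np.int32(11), np.int32(370), np.int32(13), np.int32(11), np.int32(71)], [np.int32(203), np.int32(372), np.int32(41), np.int32(12), np.int32(231)], [np.int32(290), np.int32(380), np.int32(5), np.int32(4), np.int32(15)]]
```

View pics/t13.png

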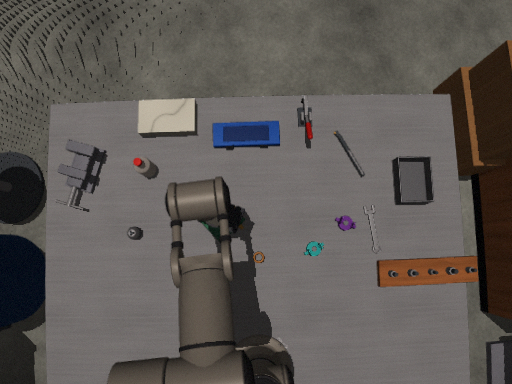

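The tooth span is 74.4 mm and the wing span 48.8 mm, so both tabs are fully out. The bystanders show no change. Handing in.

```bash
python3 -c "
from cell import robot; print(robot.hand_in(), robot.observe()['time'])"
```

```text
the job is handed in; nothing more can be done
the job is handed in; nothing more can be done
```

The cap is on the neck, turned to its stop and released, with both tabs sprung out and locked as far as my checks show. The job is handed in, at about 23.5 s on the robot's clock.

- **Pick-up and lowering:** I squeezed the black cap by its yellow tabs at a 25 N grip. I lowered it square to the lugs until the measured force on the seal was about 8.6 N.
- **Turning:** I turned it clockwise until the stop was felt at 66.6°. The twist rose over the last few steps to a steady 0.20 N m, and the peak force during the turn was about 8.5 N.
- **Letting go:** I opened the jaws and backed straight up.
- **Last checks:** The tooth span measured 74.4 mm (74 mm when free) and the wing span 48.8 mm (48 mm when free). The cap's centre was within about 1.5 mm of the neck axis, and the force and twist on the tool read about zero. The top view showed no bystander or look-alike moved.
- **What disagreed:** The finger opening read about 34.5 mm when squeezed, against the stated 36 mm. I took this as an offset in that reading, because the tabs looked fully in. No check failed.

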